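Re-clamp a shifted germination box between the sliding bars of an orbital shaker

ROBOT

A 6-joint arm with a two-finger parallel gripper is mounted at the origin on the work surface. World frame = base frame: x ahead of the robot, y to its left, z up, the work surface at z = 0. Lengths are in mm, angles in degrees, forces in N, time in s.
With the tool pointing down it reaches from about 300 to 850 mm from the base axis. Payload 4.2 kg.
Tool frame: the origin (TCP) lies on the centre line of the jaws, within the pads' length; the fingertips stand 14 mm ahead of it and the grasp point (between the pads) lies 5 mm behind it; z points along the fingers, y is the line along which they close (so a half turn about z gives the same grasp; the last joint's range is limited). The gripper opens to 91 mm and grips with 3 to 60 N. Pads are 32 mm wide; open, the fingers measure 118 mm over their backs; the gripper's body (76 mm by 178 mm) begins 60 mm behind the grasp point.
Start: joints at [-77.808, 18.312, 89.639, -0, 72.044, -1.146], TCP at [132.656, -559.503, 227.976] pointing down, gripper open.
Joint ranges: [-177.97, 177.97], [-48.28, 115.42], [12.27, 149.76], [-77.06, 257.06], [2.81, 150.46], [-146.56, 146.56]. Speed limits (degrees/s): [147.25, 147.25, 180, 180, 180, 180].

INTERFACE

Orientations are given as [roll, pitch, yaw] about the fixed x, y, z axes, in that order (R = Rz(yaw) Ry(pitch) Rx(roll)).
In Python, from workcell import * gives the robot as it stands. The module is installed in compiled form; this text tells all that it offers.
- The arm moves only by the shell command python3 -m crank 'ROWS' [FORCE]. ROWS is JSON, a list of rows, each an object of numbers: "grip": the finger opening in m, from 0 to 0.0912; "x", "y", "z": the shift along the tool's x, y, z in m; "yaw": the turn about the tool's z in rad. In form: [{"grip": .., "x": .., "y": .., "z": .., "yaw": ..}, ...]. A call has exactly 5 rows; each row is the pose to reach, as a shift and turn from the pose commanded when the call began, along the tool's axes at that moment; what a row does not reach only later rows make up. A row lasts 1/12 s, in which the tool goes at most 41.7 mm and 7.16 degrees, less where a joint would pass 70% of its speed; a pose out of reach is approached as far as the arm can. A call with a gripper value outside its range is refused whole. The fingers move at their own pace and stop on an object; FORCE is the grip in N (left out, the last holds). Time passes only in rows, so rows that repeat a pose let the fingers close, or fill a call up. It gives the time, the measured TCP pose, the force, the opening and the grip force at its end, in the units of the state.
- state(): the state, without advancing time (a new reading comes with each control period).
- grab_frame(name): name is "side" or "top"; returns the picture (384x512x3 uint8, red, green, blue); there is no depth.
- camera_model(name): a dict with "intrinsics" (3x3 intrinsics, pixels), "R" (3x3) and "t" (3): a world point X has camera coordinates R X + t. Camera axes: x right, y down, z forward; pixel columns grow to the right and rows downward; lengths in mm; the calibration is good to about 2 mm. A picture is of the moment at which its call begins. camera_model takes no time and is no camera call.
- job_done(): hands the job in; it is judged then, once.
The state is a dict: "time_s": time; "qpos": joint angles; "qvel": joint speeds; "effort": joint torques, N m; "ee_pos": TCP position; "ee_rot": TCP orientation; "force": force on the tool from outside, world axes, zero at the start; "torque": the same for the moment, N m; "gripper_width": finger opening in mm; "gripper_force": force on a finger pad.
Only numpy, scipy, OpenCV 4.12 (cv2) and the standard library are available. Lean on these libraries where they do the work, as an engineer would, in place of code of your own. Each camera call takes 0.05 s, during which the arm holds its last target. There are 200 camera calls.

TASK

The germination box has worked loose on the shaker and lies askew. Turn it so that its long sides run along the two clamp bars, set it flat and upright in the middle of the tray, and slide both bars along their rails up against it, so that it is held snugly between them in the middle and cannot rattle. Do not disturb the flasks in their clips, the bottle or the stacked dishes.

Things in the scene. Friction and masses are not known exactly. Their poses are not given: they have to be found in the camera images.
- shaker: Orbital shaker standing on the bench: white housing with an aluminium tray 300 mm (its x) by 480 mm (its y) on top, tray top 100 mm above the bench. Origin at the bench, under the middle of the tray; z up. Two slotted rails 20 mm wide and 20 mm high run along its y, centred 135 mm either side of the middle (x = -135 and +135 mm), ending at y = +-172 mm. It is fixed and does not shake.
- tray_mid (a point): The middle of the tray, on the tray's top face; axes parallel to the shaker's.
- bar_left (a joint): Slide of the clamp bar on the shaker's +y side: 0 m at the outer end of its rails, grows as the bar is pushed inwards (towards the tray middle), up to 0.125. Bar axis is at shaker y = +0.145 - value. The bar always stays parallel to the shaker's x, however it is pushed. About 4 N of drag holds it wherever it is left.
- bar_left_mid (a point): Middle of the left clamp bar, on its axis, 28 mm above the tray. The bar is a black rubber-sleeved round rod, 20 mm diameter, lying along the shaker's x, 236 mm of sleeve between two black shoes (32 mm along x, 34 mm along y) that ride on the rails, each with a knob 22 mm across on top reaching 55 mm above the tray.
- bar_right (a joint): The same for the clamp bar on the shaker's -y side: 0 m at the outer end, grows inwards up to 0.125. Bar axis is at shaker y = -0.145 + value.
- bar_right_mid (a point): Middle of the right clamp bar, on its axis, 28 mm above the tray; the bar is the same as the left one.
- box: Lidded germination box, white with a clear lid, seeds on paper inside: 125 mm long (its x), 62 mm wide (its y), 52 mm high, about 0.35 kg, rigid, firmly lidded. Origin at the centre of its underside, z up. It starts standing loose on the tray between the bars, its long axis roughly across them (up to 45 degrees off square).
- flask_left: Conical glass flask with a white cap, standing loosely in a spring clip fixed to the tray beyond the left bar: foot diameter 66 mm, top 110 mm above its foot, neck and cap up to 33 mm across above 80 mm. Origin at the centre of its foot, 104 mm above the bench. The clip is 75 mm across with five fingers up to 32 mm above the tray. Where it stands along the bar varies. Leave it alone.
- flask_right: The same flask in the same clip, beyond the right bar. Leave it alone.
- bottle: White bottle with a blue cap, 68 mm diameter, 160 mm tall, on the bench to the -y side of the shaker; origin at the centre of its underside. Leave it alone.
- dish_low: Closed Petri dish, 94 mm diameter, 16 mm high, on the bench to the +y side of the shaker; origin at the centre of its underside. Leave it alone.
- dish_high: The same dish stacked on top of the lower one. Leave it alone.
Things that resemble listed ones, but are neither listed nor needed, are in the scene too. Leave any green, turquoise or yellow look-alike of the box alone.

How it is judged (in metres and radians):
At the end, for the whole second after the job is handed in: Box upright and flat on the tray (4 mm, 0.05 rad), long sides parallel to the bars (0.06 rad), centre within 25 mm of the tray middle along the bars and 15 mm across; a bar on each side, bar axes under 87 mm apart (62 box + 20 bar + 5 play); all at rest (x of box in the frame of tray_mid between -0.025 and 0.025 m and y of box in the frame of tray_mid between -0.015 and 0.015 m and z of box in the frame of tray_mid between -0.004 and 0.004 m and angle between the x axis of box and the x axis of shaker, either way round below 0.06 rad and angle between box's own z axis and vertical below 0.05 rad and distance between bar_left_mid and bar_right_mid below 0.087 m and y of bar_left_mid in the frame of tray_mid above 0.02 m and y of bar_right_mid in the frame of tray_mid below -0.02 m and linear speed of box below 0.02 m/s and velocity of joint bar_left between -0.01 and 0.01 m/s and velocity of joint bar_right between -0.01 and 0.01 m/s); the robot touches nothing.
It fails at once if a flask is tipped or pulled out of its clip (over 15 mm or 0.3 rad) (distance of any of flask_left, flask_right from where it was at the start of the episode above 0.015 m or angle between any of flask_left, flask_right's own z axis and vertical above 0.3 rad).
It fails at once if the bottle is tipped or shifted (over 20 mm or 0.3 rad) (distance of bottle from where it was at the start of the episode above 0.02 m or angle between bottle's own z axis and vertical above 0.3 rad).
It fails at once if the stacked dishes are shifted (over 20 mm) (distance of any of dish_low, dish_high from where it was at the start of the episode above 0.02 m).
It fails at once if the box is tipped over (tilted by more than 0.6 rad) (angle between box's own z axis and vertical above 0.6 rad).
It also fails if it takes over 61 s, if anything falls off the work surface, if the arm or the gripper's body presses on something with over 40 N, if the wrist force passes 120 N, or if a joint passes its speed limit or range.

## Working session

There is one attempt and no reset: what is moved stays moved. The work goes in short steps, Python scripts to look and compute and a shell command to move; the robot and the scene stay as the last step left them, time stands still between calls to the robot, and variables do not carry over. Pictures are saved under pics/ and viewed, at most 10 in all, crops included, and the job is handed in when it is done.

```bash
mkdir -p pics
python3 - <<'E'
from workcell import *
import cv2,numpy as np
for n in("side","top"):
    f=grab_frame(n); cv2.imwrite(f"pics/{n}0.png",cv2.resize(f[:,:,::-1],(800,600),interpolation=cv2.INTER_CUBIC)); np.save(f"pics/{n}0.npy",f)
    c=camera_model(n); print(n,c); R=np.array(c["R"]);print(-R.T@np.array(c["t"]))
print(state())
E
```

```text
side {'intrinsics': array([[388.42526498,   0.        , 259.58545893],
       [  0.        , 388.42526498, 191.84334   ],
       [  0.        ,   0.        ,   1.        ]]), 'R': array([[-0.99433148, -0.1056545 , -0.01191823],
       [-0.06208865,  0.66797986, -0.74158473],
       [ 0.0863129 , -0.73664105, -0.67075334]]), 't': array([ 502.79653345,   98.73293868, 1211.55525955])}
[401.50376646 879.65244158 891.86602228]
top {'intrinsics': array([[386.52518002,   0.        , 247.71628299],
       [  0.        , 386.52518002, 193.33078686],
       [  0.        ,   0.        ,   1.        ]]), 'R': array([[-0.02026783, -0.99955491,  0.02189065],
       [-0.9947205 ,  0.01795704, -0.10103799],
       [ 0.10059993, -0.0238229 , -0.99464171]]), 't': array([  -8.61228797,  501.99729917, 1191.23852351])}
[ 379.33393996   10.75591877 1235.76484494]
{'time_s': 0.1, 'qpos': array([-7.78054745e+01,  1.83480935e+01,  8.96988159e+01, -3.82106332e-04,
        7.20421578e+01, -1.14597201e+00]), 'qvel': array([-0.05168754, -0.07843955, -0.13998312,  0.0837734 , -0.01251494,
       -0.06382697]), 'effort': array([ 8.87789247e-04, -4.13333237e+01, -2.32508987e+01,  7.29609746e-02,
        4.21805901e-02, -3.81834639e-05]), 'ee_pos': array([ 132.5847012 , -559.07932289,  227.20723061]), 'ee_rot': array([-1.79910943e+02, -1.41807705e-03,  1.33406145e+01]), 'force': array([-0.03969273, -0.3868079 , -0.27879157]), 'torque': array([ 0.0258148 , -0.01730336, -0.04018968]), 'gripper_force': 0.0, 'gripper_width': 91.12014282286907}
```

View pics/side0.png

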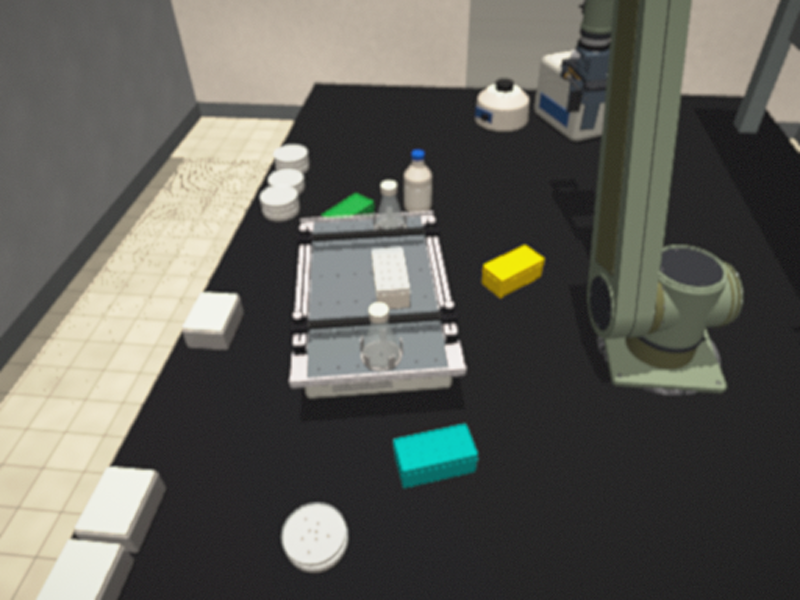

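View pics/top0.png

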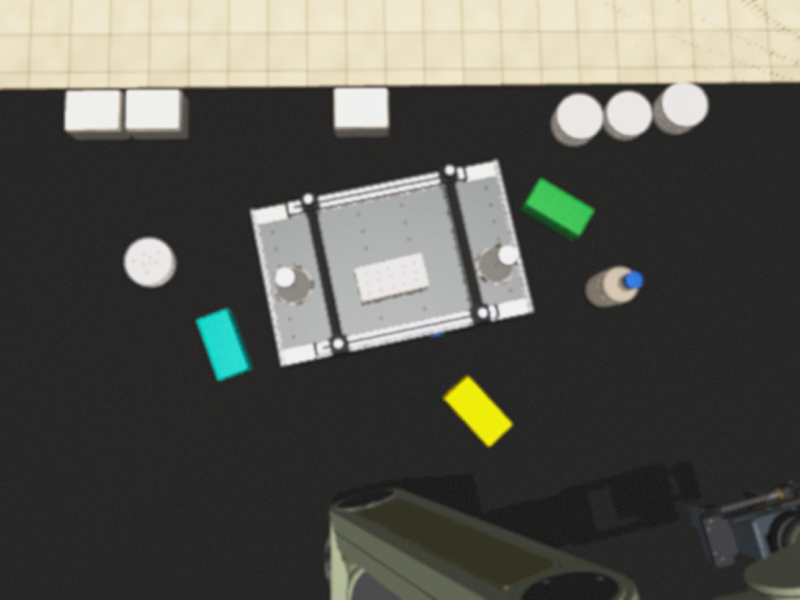

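The box meant is the white one on the tray: top view (392,277), side view (390,277). The green (558,208), turquoise (223,344) and yellow (478,411) ones are look-alikes in the top view, and the plain white blocks stand on the bench off the shaker. Next I'll measure the box and tray and confirm in a crop.

```bash
cat > h.py <<'E'
from workcell import *
import cv2,numpy as np
def cam(n):
    c=camera_model(n);return np.array(c["intrinsics"]),np.array(c["R"]),np.array(c["t"])
def ray(n,p):
    K,R,t=cam(n); d=R.T@np.linalg.solve(K,[p[0],p[1],1.]); return -R.T@t,d/np.linalg.norm(d)
def onz(n,p,z):
    o,d=ray(n,p); return (o+d*(z-o[2])/d[2])[:2]
def tri(pa,pb):
    o1,d1=ray("top",pa);o2,d2=ray("side",pb)
    s=np.linalg.lstsq(np.c_[d1,-d2],o2-o1,rcond=None)[0]
    a,b=o1+s[0]*d1,o2+s[1]*d2; return (a+b)/2,np.linalg.norm(a-b)
def proj(n,X):
    K,R,t=cam(n);q=K@(R@np.array(X,float)+t);return q[:2]/q[2]
def blob(f,roi,cond):
    x0,y0,x1,y1=roi; m=np.zeros(f.shape[:2],np.uint8); m[y0:y1,x0:x1]=cond(f.astype(int))[y0:y1,x0:x1]*255
    m=cv2.morphologyEx(m,cv2.MORPH_CLOSE,np.ones((3,3)))
    cs=cv2.findContours(m,cv2.RETR_EXTERNAL,cv2.CHAIN_APPROX_NONE)[0]
    return max(cs,key=cv2.contourArea)
E
python3 - <<'E'
from h import *
T=np.load("pics/top0.npy");S=np.load("pics/side0.npy")
warm=lambda f:(f[:,:,0]-f[:,:,2]>3)&(f.sum(2)>480)
print(T[177,250],T[150,250],T[195,240],S[170,248],S[185,250],S[170,225])
for n,f,roi in(("top",T,(215,150,290,200)),("side",S,(230,148,272,204))):
    b=lambda f:(f.sum(2)>510)
    c=blob(f,roi,b);r=cv2.minAreaRect(c);print(n,cv2.contourArea(c),r,cv2.boxPoints(r).round(1).tolist())
    if n=="top":
        p=[onz(n,q,152) for q in cv2.boxPoints(r)];print(np.round(p,1).tolist(),[np.linalg.norm(p[i]-p[i-1]).round(1) for i in range(4)],np.mean(p,0))
    g=f[:,:,::-1].copy();cv2.drawContours(g,[c],-1,(0,0,255),1)
    x0,y0,x1,y1=(150,95,350,245) if n=="top" else (170,110,320,260)
    cv2.imwrite(f"pics/c_{n}.png",cv2.resize(g[y0:y1,x0:x1],None,fx=4 if n=="top" else 3.9,fy=4 if n=="top" else 3.9,interpolation=cv2.INTER_NEAREST))
# tray outline
c=blob(T,(150,95,350,245),lambda f:(f.sum(2)>240)&(abs(f[:,:,0]-f[:,:,2])<40))
r=cv2.minAreaRect(c);P=[onz("top",q,100) for q in cv2.boxPoints(r)];print("tray",np.round(P,1).tolist(),[np.linalg.norm(P[i]-P[i-1]).round(1) for i in range(4)],np.mean(P,0))
E
```

```text
[227 223 221] [175 178 176] [183 185 183] [236 236 229] [213 205 192] [143 149 151]
top 3608.5 ((252.0, 174.5), (49.0, 74.0), 90.0) [[215.0, 150.0], [289.0, 150.0], [289.0, 199.0], [215.0, 199.0]]
[[614.6, 75.4], [611.3, -135.7], [470.8, -131.4], [474.6, 77.0]] [np.float64(140.0), np.float64(211.2), np.float64(140.6), np.float64(208.4)] [542.80298011 -28.66044607]
side 562.0 ((249.6831512451172, 172.83168029785156), (29.851116180419922, 22.88585662841797), 84.2894058227539) [[236.8000030517578, 159.10000610351562], [259.6000061035156, 156.8000030517578], [262.6000061035156, 186.5], [239.8000030517578, 188.8000030517578]]
tray [[684.9, 251.4], [763.2, -127.4], [448.3, -184.0], [376.5, 186.0]] [np.float64(315.3), np.float64(386.8), np.float64(319.9), np.float64(376.9)] [568.24813852  31.4934886 ]
```

View pics/c_top.png

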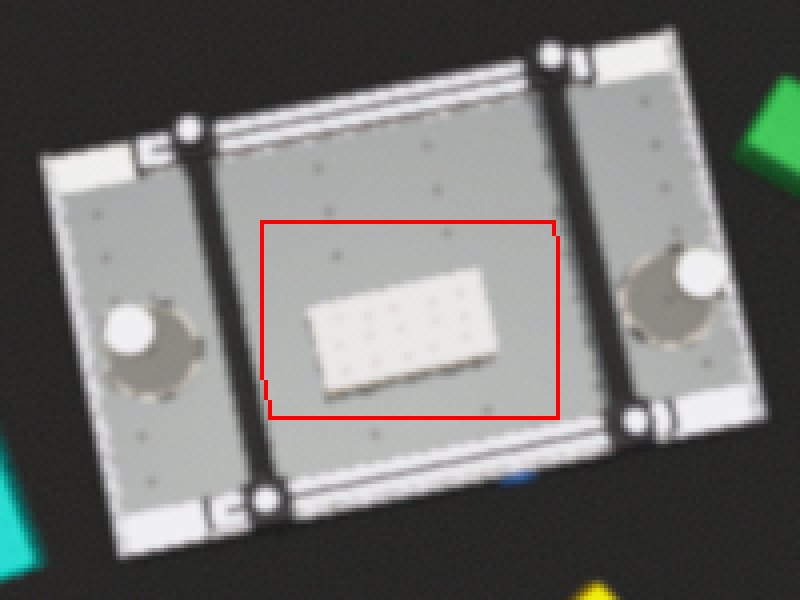

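View pics/c_side.png

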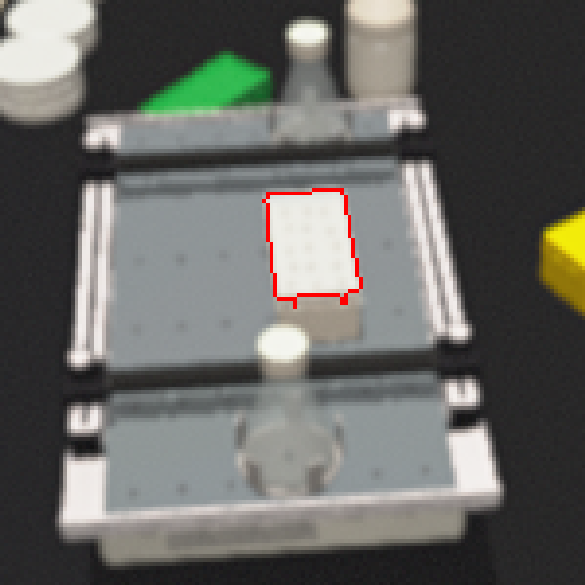

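The crops confirm the white box on the tray between the bars: top crop outline runs from about (307,303) to (497,355), and the side crop outlines its lid. Next come the tray frame, knobs, flasks and box in two views.

```bash
cat > m.py <<'E'
from h import *
C=None
def box(T,S,rt=(222,155,282,200),rs=(232,150,270,196),thr=615,ths=600):
    ct=blob(T,rt,lambda f:f.sum(2)>thr);cs=blob(S,rs,lambda f:f.sum(2)>ths)
    a,b=cv2.minAreaRect(ct),cv2.minAreaRect(cs)
    p=np.array([onz("top",q,152) for q in cv2.boxPoints(a)])
    ctr,gap=tri(a[0],b[0])
    e=[p[1]-p[0],p[2]-p[1]];L=max(e,key=np.linalg.norm)
    return p.mean(0),np.degrees(np.arctan2(L[1],L[0]))%180,[np.linalg.norm(v) for v in e],ctr,gap
E
python3 - <<'E'
from m import *
T=np.load("pics/top0.npy");S=np.load("pics/side0.npy")
print("box",box(T,S))
k={}
for n,(u,v) in dict(LT=(190,130),RT=(551,57),LB=(267,500),RB=(635,420)).items():
    x,y=int(150+u/4),int(95+v/4)
    w=T[y-4:y+5,x-4:x+5].sum(2).astype(float);w=np.clip(w-450,0,None);gy,gx=np.mgrid[y-4:y+5,x-4:x+5]
    q=((w*gx).sum()/w.sum(),(w*gy).sum()/w.sum());k[n]=onz("top",q,155);print(n,np.round(q,1),k[n].round(1))
P=[onz("top",(150+u/4,95+v/4),100) for u,v in((42,155),(672,30),(765,417),(120,555))]
P=np.array(P);print(P.round(1),[np.linalg.norm(P[i]-P[i-1]).round(1) for i in range(4)],P.mean(0))
yx=lambda d:np.degrees(np.arctan2(d[1],d[0]))
print("yaw x",yx(k['LT']-k['LB']),yx(k['RT']-k['RB']),yx(P[0]-P[3]),yx(P[1]-P[2]),"y-90",[yx(d)-90 for d in(k['LT']-k['RT'],k['LB']-k['RB'],P[0]-P[1],P[3]-P[2])])
Lm=(k['LT']+k['LB'])/2;Rm=(k['RT']+k['RB'])/2;print("mids",Lm,Rm,np.linalg.norm(Lm-Rm),(Lm+Rm)/2)
print("flask caps",[onz("top",(150+u/4,95+v/4),214) for u,v in((130,328),(700,272))])
print("bottle",onz("top",(633*.64,280*.64),160))
# height check of tray: knob tri and tray corners in side view
s=lambda u,v:(170+u/3.9,110+v/3.9)
print("tray corner tri", tri((150+42/4,95+155/4),s(62,527)),tri((150+120/4,95+555/4),s(500,493)))
E
```

```text
box (array([536.6199589 , -23.90410978]), np.float64(102.59335043171363), [np.float64(125.57582406244732), np.float64(62.32834382169237)], array([537.18057694, -23.86289103, 148.71912594]), np.float64(0.3968688567952767))
LT [196.8 126.8] [681.9 126.4]
RT [287.4 108.4] [ 732.7 -134.6]
LB [216.  219.5] [417.   74.7]
RB [308.5 199.7] [ 467.5 -186.1]
[[ 677.7  240.4]
 [ 767.7 -235.7]
 [ 471.6 -293.5]
 [ 379.5  183.2]] [np.float64(303.7), np.float64(484.5), np.float64(301.8), np.float64(485.5)] [574.12297183 -26.40052361]
yaw x 11.041859887113022 10.999761753639113 10.862872607062926 11.042631493985915 y-90 [np.float64(11.016680588161336), np.float64(10.967609022737534), np.float64(10.709773837176797), np.float64(10.93379428579874)]
mids [549.46274714 100.50605385] [ 600.12666247 -160.32788835] 265.7088213098205 [574.79470481 -29.91091725]
flask caps [array([529.45017182, 158.83805753]), array([ 560.94569632, -223.36639883])]
bottle [ 520.33081325 -461.95731379]
tray corner tri (array([675.59546331, 239.57481749, 103.22335196]), np.float64(2.4518695243326647)) (array([380.26383581, 182.43400289, 104.65868393]), np.float64(1.5642058904921816))
```

```bash
python3 -m crank '[{"grip":0.091,"x":0.026,"y":-0.021,"z":-0.008,"yaw":0},{"grip":0.091,"x":0.052,"y":-0.043,"z":-0.016,"yaw":0},{"grip":0.091,"x":0.077,"y":-0.064,"z":-0.024,"yaw":0},{"grip":0.091,"x":0.103,"y":-0.086,"z":-0.032,"yaw":0},{"grip":0.091,"x":0.129,"y":-0.107,"z":-0.04,"yaw":0}]' 20
python3 -m crank '[{"grip":0.091,"x":0.026,"y":-0.021,"z":0,"yaw":0},{"grip":0.091,"x":0.052,"y":-0.043,"z":0,"yaw":0},{"grip":0.091,"x":0.077,"y":-0.064,"z":0,"yaw":0},{"grip":0.091,"x":0.103,"y":-0.086,"z":0,"yaw":0},{"grip":0.091,"x":0.129,"y":-0.107,"z":0,"yaw":0}]'
```

```text
time_s: 0.52
ee_pos: [233.9, -424.0, 267.9]
ee_rot: [-179.9, 0.0, 13.3]
force: [0.8, 0.4, -0.0]
gripper_width: 90.8
gripper_force: 0.0
time_s: 0.93
ee_pos: [334.7, -290.0, 267.7]
ee_rot: [-180.0, 0.0, 13.3]
force: [-0.1, -0.3, -0.8]
gripper_width: 91.0
gripper_force: 0.0
```

Works as expected; I'll continue over the box and then turn by -89.3° (tool yaw, three calls).

```bash
for i in 1 2; do python3 -m crank '[{"grip":0.091,"x":0.026,"y":-0.021,"z":0,"yaw":0},{"grip":0.091,"x":0.052,"y":-0.043,"z":0,"yaw":0},{"grip":0.091,"x":0.077,"y":-0.064,"z":0,"yaw":0},{"grip":0.091,"x":0.103,"y":-0.086,"z":0,"yaw":0},{"grip":0.091,"x":0.129,"y":-0.107,"z":0,"yaw":0}]' | head -3; done
for i in 1 2 3; do python3 -m crank '[{"grip":0.091,"x":0,"y":0,"z":0,"yaw":-0.104},{"grip":0.091,"x":0,"y":0,"z":0,"yaw":-0.208},{"grip":0.091,"x":0,"y":0,"z":0,"yaw":-0.312},{"grip":0.091,"x":0,"y":0,"z":0,"yaw":-0.416},{"grip":0.091,"x":0,"y":0,"z":0,"yaw":-0.519}]' | head -3; done
```

```text
time_s: 1.35
ee_pos: [435.6, -156.2, 267.7]
ee_rot: [-180.0, 0.0, 13.3]
time_s: 1.77
ee_pos: [536.4, -22.3, 267.6]
ee_rot: [-180.0, 0.0, 13.4]
time_s: 2.18
ee_pos: [535.8, -23.8, 267.4]
ee_rot: [-180.0, 0.1, 43.4]
time_s: 2.6
ee_pos: [535.7, -24.0, 267.5]
ee_rot: [-179.9, 0.0, 73.1]
time_s: 3.02
ee_pos: [535.7, -24.0, 267.4]
ee_rot: [-179.9, -0.0, 102.8]
```

```bash
python3 -m crank '[{"grip":0.091,"x":0,"y":0.001,"z":0.025,"yaw":0},{"grip":0.091,"x":0,"y":0.001,"z":0.05,"yaw":0},{"grip":0.091,"x":0,"y":0.001,"z":0.075,"yaw":0},{"grip":0.091,"x":0,"y":0.001,"z":0.095,"yaw":0},{"grip":0.091,"x":0,"y":0.001,"z":0.11,"yaw":0}]'
python3 -m crank '[{"grip":0.091,"x":0,"y":0,"z":0.01,"yaw":0},{"grip":0.091,"x":0,"y":0,"z":0.02,"yaw":0},{"grip":0.091,"x":0,"y":0,"z":0.028,"yaw":0},{"grip":0.091,"x":0,"y":0,"z":0.032,"yaw":0},{"grip":0.091,"x":0,"y":0,"z":0.032,"yaw":0}]'
for i in 1 2; do python3 -m crank '[{"grip":0.055,"x":0,"y":0,"z":0,"yaw":0},{"grip":0.055,"x":0,"y":0,"z":0,"yaw":0},{"grip":0.055,"x":0,"y":0,"z":0,"yaw":0},{"grip":0.055,"x":0,"y":0,"z":0,"yaw":0},{"grip":0.055,"x":0,"y":0,"z":0,"yaw":0}]' 20; done
```

```text
time_s: 3.43
ee_pos: [535.7, -23.7, 155.6]
ee_rot: [-179.8, -0.1, 102.5]
force: [-0.6, -0.4, -0.5]
gripper_width: 90.9
gripper_force: 0.0
time_s: 3.85
ee_pos: [536.7, -23.8, 125.3]
ee_rot: [-179.9, -0.0, 102.5]
force: [-0.6, 0.4, 0.3]
gripper_width: 91.0
gripper_force: 0.0
time_s: 4.27
ee_pos: [537.2, -23.8, 126.4]
ee_rot: [179.9, 0.0, 102.5]
force: [-0.5, -0.1, 4.0]
gripper_width: 61.7
gripper_force: 20.0
time_s: 4.68
ee_pos: [537.2, -23.8, 126.4]
ee_rot: [180.0, 0.0, 102.5]
force: [-0.5, 0.1, 5.0]
gripper_width: 61.8
gripper_force: 20.0
```

```bash
python3 -m crank '[{"grip":0.055,"x":0,"y":0,"z":-0.003,"yaw":0},{"grip":0.055,"x":0,"y":0,"z":-0.008,"yaw":0},{"grip":0.055,"x":-0.004,"y":0.012,"z":-0.01,"yaw":0},{"grip":0.055,"x":-0.007,"y":0.024,"z":-0.01,"yaw":0},{"grip":0.055,"x":-0.011,"y":0.0355,"z":-0.01,"yaw":0}]'
for i in 1 2 3; do python3 -m crank '[{"grip":0.055,"x":0,"y":0,"z":0,"yaw":0.106},{"grip":0.055,"x":0,"y":0,"z":0,"yaw":0.213},{"grip":0.055,"x":0,"y":0,"z":0,"yaw":0.319},{"grip":0.055,"x":0,"y":0,"z":0,"yaw":0.426},{"grip":0.055,"x":0,"y":0,"z":0,"yaw":0.532}]'; done
python3 - <<'E'
from h import *
for n in("side","top"):
    f=grab_frame(n); np.save(f"pics/{n}1.npy",f)
f=np.hstack([np.load("pics/top1.npy")[90:250,150:350],np.load("pics/side1.npy")[100:260,150:350]]);cv2.imwrite("pics/v1.png",cv2.resize(f[:,:,::-1],None,fx=2,fy=2))
E
```

```text
time_s: 5.1
ee_pos: [573.9, -26.7, 135.5]
ee_rot: [-179.9, -0.0, 102.5]
force: [-0.2, -0.2, -4.1]
gripper_width: 61.7
gripper_force: 20.0
time_s: 5.52
ee_pos: [573.3, -26.8, 135.1]
ee_rot: [-179.9, 0.0, 71.8]
force: [0.2, -0.5, -3.6]
gripper_width: 62.2
gripper_force: 20.0
time_s: 5.93
ee_pos: [573.2, -26.8, 135.1]
ee_rot: [-179.9, 0.1, 41.3]
force: [0.1, -0.2, -3.9]
gripper_width: 61.7
gripper_force: 20.0
time_s: 6.35
ee_pos: [573.2, -26.8, 135.1]
ee_rot: [-180.0, 0.1, 10.8]
force: [0.4, 0.5, -4.2]
gripper_width: 61.8
gripper_force: 20.0
```

View pics/v1.png

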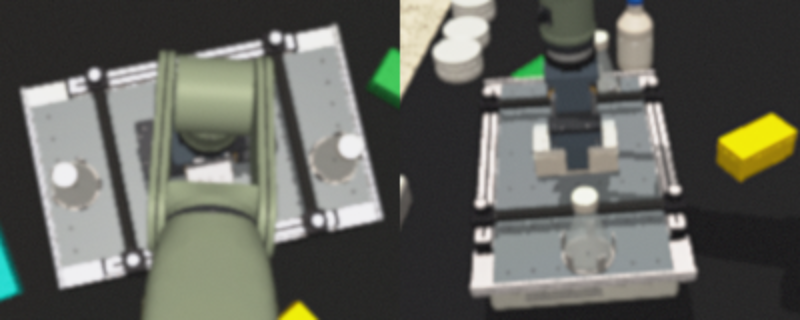

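The robot holds the box turned and lifted between the bars; the flasks are unmoved (caps at (64,175) and (350,148)). I'll lower it, release and retreat.

```bash
python3 -m crank '[{"grip":0.055,"x":0,"y":0,"z":0.003,"yaw":-0.003},{"grip":0.055,"x":0,"y":0,"z":0.006,"yaw":-0.003},{"grip":0.055,"x":0,"y":0,"z":0.008,"yaw":-0.003},{"grip":0.055,"x":0,"y":0,"z":0.009,"yaw":-0.003},{"grip":0.055,"x":0,"y":0,"z":0.0095,"yaw":-0.003}]'
for i in 1 2; do python3 -m crank '[{"grip":0.075,"x":0,"y":0,"z":0,"yaw":0},{"grip":0.09,"x":0,"y":0,"z":0,"yaw":0},{"grip":0.09,"x":0,"y":0,"z":0,"yaw":0},{"grip":0.09,"x":0,"y":0,"z":0,"yaw":0},{"grip":0.09,"x":0,"y":0,"z":0,"yaw":0}]'; done
python3 -m crank '[{"grip":0.09,"x":0,"y":0,"z":-0.01,"yaw":0},{"grip":0.09,"x":0,"y":0,"z":-0.025,"yaw":0},{"grip":0.09,"x":0,"y":0,"z":-0.045,"yaw":0},{"grip":0.09,"x":0,"y":0,"z":-0.065,"yaw":0},{"grip":0.09,"x":0,"y":0,"z":-0.085,"yaw":0}]'
```

```text
time_s: 6.87
ee_pos: [573.6, -26.8, 126.4]
ee_rot: [-180.0, 0.1, 11.3]
force: [-1.9, 0.5, 0.9]
gripper_width: 61.5
gripper_force: 20.0
time_s: 7.28
ee_pos: [574.3, -26.9, 126.8]
ee_rot: [180.0, -0.0, 11.3]
force: [0.3, 0.4, 0.8]
gripper_width: 89.1
gripper_force: 0.0
time_s: 7.7
ee_pos: [574.0, -26.8, 126.4]
ee_rot: [180.0, 0.0, 11.3]
force: [0.8, 1.1, -0.1]
gripper_width: 89.7
gripper_force: 0.0
time_s: 8.12
ee_pos: [574.0, -26.8, 213.1]
ee_rot: [180.0, -0.0, 11.3]
force: [-0.5, 0.3, -1.1]
gripper_width: 90.0
gripper_force: 0.0
```

```bash
python3 -m crank '[{"grip":0.06,"x":0.03,"y":0,"z":0,"yaw":0},{"grip":0.06,"x":0.06,"y":-0.015,"z":0,"yaw":0},{"grip":0.06,"x":0.09,"y":-0.05,"z":0,"yaw":0},{"grip":0.06,"x":0.09,"y":-0.09,"z":0,"yaw":0},{"grip":0.06,"x":0.09,"y":-0.13,"z":0,"yaw":0}]'
python3 -m crank '[{"grip":0.06,"x":0,"y":0,"z":0.01,"yaw":0},{"grip":0.06,"x":0,"y":0,"z":0.025,"yaw":0},{"grip":0.06,"x":0,"y":0,"z":0.035,"yaw":0},{"grip":0.06,"x":0,"y":0,"z":0.04,"yaw":0},{"grip":0.06,"x":0,"y":0,"z":0.04,"yaw":0}]'
python3 - <<'E'
from m import *
for n in("side","top"):
    f=grab_frame(n); np.save(f"pics/{n}2.npy",f)
print(state()["ee_pos"])
f=np.hstack([np.load("pics/top2.npy")[90:250,150:350],np.load("pics/side2.npy")[100:260,150:350]]);cv2.imwrite("pics/v2.png",cv2.resize(f[:,:,::-1],None,fx=2,fy=2,interpolation=cv2.INTER_CUBIC))
E
```

```text
time_s: 8.53
ee_pos: [638.2, 119.4, 211.5]
ee_rot: [-180.0, -0.1, 11.2]
force: [-0.4, 0.9, 0.3]
gripper_width: 61.0
gripper_force: 0.0
time_s: 8.95
ee_pos: [636.2, 117.5, 170.2]
ee_rot: [180.0, 0.2, 11.2]
force: [0.3, 0.2, 0.3]
gripper_width: 59.9
gripper_force: 0.0
[637.21290504 117.54658387 171.83621483]
```

View pics/v2.png

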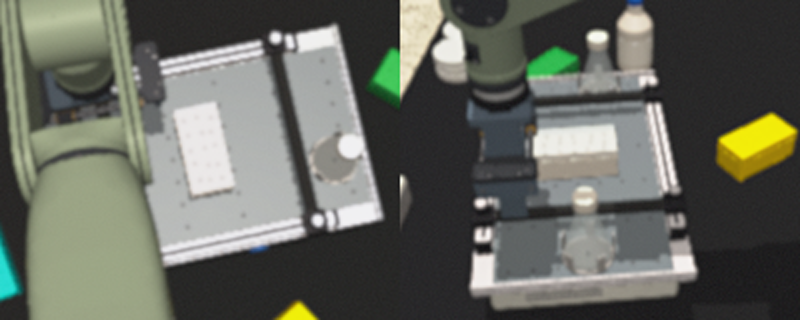

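The box stands square between the bars (top-view centre (203,149)), and the gripper is over the left bar at its far end. I'll measure the box, then lower and grip the bar.

```bash
python3 - <<'E'
from m import *
T=np.load("pics/top2.npy");S=np.load("pics/side2.npy")
r=box(T,S,(234,136,272,193),(210,158,262,182));print(r)
d=r[0]-[574.3,-26.6];a=np.radians(11);print(d[0]*np.cos(a)+d[1]*np.sin(a),-d[0]*np.sin(a)+d[1]*np.cos(a))
E
python3 -m crank '[{"grip":0.06,"x":0,"y":0,"z":0.01,"yaw":0},{"grip":0.06,"x":0,"y":0,"z":0.022,"yaw":0},{"grip":0.06,"x":0,"y":0,"z":0.034,"yaw":0},{"grip":0.06,"x":0,"y":0,"z":0.044,"yaw":0},{"grip":0.06,"x":0,"y":0,"z":0.048,"yaw":0}]'
for i in 1 2; do python3 -m crank '[{"grip":0.03,"x":0,"y":0,"z":0,"yaw":0},{"grip":0.012,"x":0,"y":0,"z":0,"yaw":0},{"grip":0.012,"x":0,"y":0,"z":0,"yaw":0},{"grip":0.012,"x":0,"y":0,"z":0,"yaw":0},{"grip":0.012,"x":0,"y":0,"z":0,"yaw":0}]' 20; done
```

```text
(array([574.10033648, -28.3221653 ]), np.float64(11.014900589006515), [np.float64(63.04513173158759), np.float64(124.55746142595487)], array([575.28300569, -28.39284009, 149.57088303]), np.float64(2.1281761049898757))
-0.5245997740636061 -1.652426676105187
time_s: 9.47
ee_pos: [636.1, 117.7, 121.7]
ee_rot: [-180.0, 0.1, 11.2]
force: [-0.5, -0.6, -0.4]
gripper_width: 60.0
gripper_force: 0.0
time_s: 9.88
ee_pos: [637.3, 118.2, 124.1]
ee_rot: [180.0, -0.1, 11.3]
force: [-1.2, 0.1, 0.2]
gripper_width: 29.5
gripper_force: 0.0
time_s: 10.3
ee_pos: [636.9, 118.3, 123.6]
ee_rot: [-180.0, -0.0, 11.3]
force: [-0.4, 0.9, 1.0]
gripper_width: 19.3
gripper_force: 20.0
```

```bash
python3 -m crank '[{"grip":0.012,"x":0,"y":0.008,"z":0,"yaw":0},{"grip":0.012,"x":0,"y":0.02,"z":0,"yaw":0},{"grip":0.012,"x":0,"y":0.032,"z":0,"yaw":0},{"grip":0.012,"x":0,"y":0.044,"z":0,"yaw":0},{"grip":0.012,"x":0,"y":0.05,"z":0,"yaw":0}]'
python3 -m crank '[{"grip":0.012,"x":0,"y":0.01,"z":0,"yaw":0},{"grip":0.012,"x":0,"y":0.02,"z":0,"yaw":0},{"grip":0.012,"x":0,"y":0.03,"z":0,"yaw":0},{"grip":0.012,"x":0,"y":0.034,"z":0,"yaw":0},{"grip":0.012,"x":0,"y":0.036,"z":0,"yaw":0}]'
python3 -m crank '[{"grip":0.012,"x":0,"y":0.001,"z":0,"yaw":0},{"grip":0.012,"x":0,"y":0.002,"z":0,"yaw":0},{"grip":0.012,"x":0,"y":0.0025,"z":0,"yaw":0},{"grip":0.012,"x":0,"y":0.0025,"z":0,"yaw":0},{"grip":0.012,"x":0,"y":0.0025,"z":0,"yaw":0}]'
```

```text
time_s: 10.72
ee_pos: [646.5, 69.2, 123.6]
ee_rot: [-179.9, 0.0, 11.2]
force: [-1.2, 4.3, 1.5]
gripper_width: 19.3
gripper_force: 20.0
time_s: 11.13
ee_pos: [653.4, 33.7, 123.6]
ee_rot: [-180.0, 0.0, 11.2]
force: [-2.6, 3.3, 2.3]
gripper_width: 19.6
gripper_force: 20.0
time_s: 11.55
ee_pos: [653.9, 31.6, 123.6]
ee_rot: [-180.0, 0.0, 11.3]
force: [-2.8, 3.6, 5.1]
gripper_width: 19.6
gripper_force: 20.0
```

```bash
for i in 1 2; do python3 -m crank '[{"grip":0.06,"x":0,"y":0,"z":0,"yaw":0},{"grip":0.06,"x":0,"y":0,"z":0,"yaw":0},{"grip":0.06,"x":0,"y":0,"z":0,"yaw":0},{"grip":0.06,"x":0,"y":0,"z":0,"yaw":0},{"grip":0.06,"x":0,"y":0,"z":0,"yaw":0}]'; done
python3 -m crank '[{"grip":0.06,"x":0,"y":0,"z":-0.01,"yaw":0},{"grip":0.06,"x":0,"y":0,"z":-0.025,"yaw":0},{"grip":0.06,"x":0,"y":0,"z":-0.045,"yaw":0},{"grip":0.06,"x":0,"y":0,"z":-0.065,"yaw":0},{"grip":0.06,"x":0,"y":0,"z":-0.08,"yaw":0}]'
python3 -m crank '[{"grip":0.06,"x":0,"y":0.036,"z":0,"yaw":0},{"grip":0.06,"x":0,"y":0.072,"z":0,"yaw":0},{"grip":0.06,"x":0,"y":0.108,"z":0,"yaw":0},{"grip":0.06,"x":0,"y":0.144,"z":0,"yaw":0},{"grip":0.06,"x":0,"y":0.178,"z":0,"yaw":0}]'
python3 -m crank '[{"grip":0.06,"x":0,"y":0,"z":0.01,"yaw":0},{"grip":0.06,"x":0,"y":0,"z":0.02,"yaw":0},{"grip":0.06,"x":0,"y":0,"z":0.028,"yaw":0},{"grip":0.06,"x":0,"y":0,"z":0.03,"yaw":0},{"grip":0.06,"x":0,"y":0,"z":0.03,"yaw":0}]'
python3 - <<'E'
from m import *
for n in("side","top"):
    f=grab_frame(n); np.save(f"pics/{n}3.npy",f)
print(state()["ee_pos"])
f=np.hstack([np.load("pics/top3.npy")[90:250,150:350],np.load("pics/side3.npy")[100:260,150:350]]);cv2.imwrite("pics/v3.png",cv2.resize(f[:,:,::-1],None,fx=2,fy=2,interpolation=cv2.INTER_CUBIC))
E
```

```text
time_s: 11.97
ee_pos: [654.4, 31.0, 123.2]
ee_rot: [180.0, -0.0, 11.3]
force: [-0.6, -0.8, -0.5]
gripper_width: 50.0
gripper_force: 0.0
time_s: 12.38
ee_pos: [654.2, 31.3, 123.5]
ee_rot: [180.0, -0.0, 11.3]
force: [-0.7, 0.1, -0.6]
gripper_width: 59.8
gripper_force: 0.0
time_s: 12.8
ee_pos: [654.8, 31.4, 206.1]
ee_rot: [180.0, -0.2, 11.3]
force: [0.7, -0.7, 0.0]
gripper_width: 60.0
gripper_force: 0.0
time_s: 13.22
ee_pos: [689.3, -145.0, 204.6]
ee_rot: [180.0, -0.1, 11.3]
force: [0.2, -0.3, 0.4]
gripper_width: 59.9
gripper_force: 0.0
time_s: 13.63
ee_pos: [688.3, -141.6, 172.4]
ee_rot: [-179.9, 0.1, 11.4]
force: [0.1, -0.6, -0.0]
gripper_width: 60.0
gripper_force: 0.0
[ 689.11895778 -141.97558062  173.81556265]
```

View pics/v3.png

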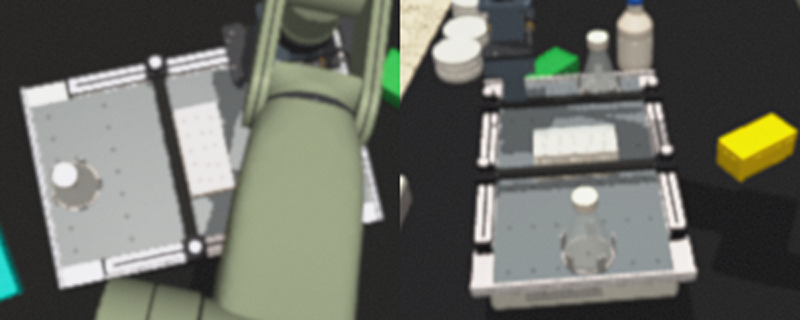

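The left bar now lies beside the box (top view (172,155)), and both flasks stand as before. I'll lower onto the right bar.

```bash
python3 -m crank '[{"grip":0.06,"x":-0.001,"y":0,"z":0.01,"yaw":0},{"grip":0.06,"x":-0.001,"y":0,"z":0.022,"yaw":0},{"grip":0.06,"x":-0.001,"y":0,"z":0.034,"yaw":0},{"grip":0.06,"x":-0.001,"y":0,"z":0.046,"yaw":0},{"grip":0.06,"x":-0.001,"y":0,"z":0.05,"yaw":0}]'
for i in 1 2; do python3 -m crank '[{"grip":0.03,"x":0,"y":0,"z":0,"yaw":0},{"grip":0.012,"x":0,"y":0,"z":0,"yaw":0},{"grip":0.012,"x":0,"y":0,"z":0,"yaw":0},{"grip":0.012,"x":0,"y":0,"z":0,"yaw":0},{"grip":0.012,"x":0,"y":0,"z":0,"yaw":0}]' 20; done
```

```text
time_s: 14.15
ee_pos: [686.4, -143.0, 120.0]
ee_rot: [-179.9, 0.3, 11.3]
force: [-0.4, 0.4, -0.6]
gripper_width: 60.0
gripper_force: 0.0
time_s: 14.57
ee_pos: [688.4, -143.5, 124.2]
ee_rot: [180.0, -0.1, 11.3]
force: [-0.1, -1.4, -0.5]
gripper_width: 29.5
gripper_force: 0.0
time_s: 14.98
ee_pos: [688.0, -142.9, 123.7]
ee_rot: [-180.0, -0.0, 11.3]
force: [-1.3, 1.9, 2.1]
gripper_width: 19.4
gripper_force: 20.0
```

```bash
python3 -m crank '[{"grip":0.012,"x":0,"y":-0.008,"z":0,"yaw":0},{"grip":0.012,"x":0,"y":-0.02,"z":0,"yaw":0},{"grip":0.012,"x":0,"y":-0.032,"z":0,"yaw":0},{"grip":0.012,"x":0,"y":-0.044,"z":0,"yaw":0},{"grip":0.012,"x":0,"y":-0.05,"z":0,"yaw":0}]'
python3 -m crank '[{"grip":0.012,"x":0,"y":-0.01,"z":0,"yaw":0},{"grip":0.012,"x":0,"y":-0.022,"z":0,"yaw":0},{"grip":0.012,"x":0,"y":-0.034,"z":0,"yaw":0},{"grip":0.012,"x":0,"y":-0.04,"z":0,"yaw":0},{"grip":0.012,"x":0,"y":-0.042,"z":0,"yaw":0}]'
python3 -m crank '[{"grip":0.012,"x":0,"y":-0.001,"z":0,"yaw":0},{"grip":0.012,"x":0,"y":-0.002,"z":0,"yaw":0},{"grip":0.012,"x":0,"y":-0.002,"z":0,"yaw":0},{"grip":0.012,"x":0,"y":-0.002,"z":0,"yaw":0},{"grip":0.012,"x":0,"y":-0.002,"z":0,"yaw":0}]'
```

```text
time_s: 15.4
ee_pos: [678.5, -94.4, 123.7]
ee_rot: [179.8, -0.1, 11.3]
force: [1.1, -3.5, -0.4]
gripper_width: 19.1
gripper_force: 20.0
time_s: 15.82
ee_pos: [670.4, -52.8, 123.7]
ee_rot: [179.9, -0.1, 11.3]
force: [3.3, -3.2, 1.1]
gripper_width: 19.1
gripper_force: 20.0
time_s: 16.23
ee_pos: [670.1, -51.5, 123.7]
ee_rot: [180.0, -0.1, 11.3]
force: [3.1, -3.4, 1.7]
gripper_width: 19.7
gripper_force: 20.0
```

```bash
python3 -m crank '[{"grip":0.012,"x":0,"y":-0.001,"z":0,"yaw":0},{"grip":0.012,"x":0,"y":-0.0015,"z":0,"yaw":0},{"grip":0.012,"x":0,"y":-0.0015,"z":0,"yaw":0},{"grip":0.012,"x":0,"y":-0.0015,"z":0,"yaw":0},{"grip":0.012,"x":0,"y":-0.0015,"z":0,"yaw":0}]'
python3 -m crank '[{"grip":0.012,"x":0,"y":-0.001,"z":0,"yaw":0},{"grip":0.012,"x":0,"y":-0.0015,"z":0,"yaw":0},{"grip":0.012,"x":0,"y":-0.0015,"z":0,"yaw":0},{"grip":0.012,"x":0,"y":-0.0015,"z":0,"yaw":0},{"grip":0.012,"x":0,"y":-0.0015,"z":0,"yaw":0}]'
```

```text
time_s: 16.65
ee_pos: [669.8, -49.9, 123.7]
ee_rot: [180.0, -0.1, 11.3]
force: [4.2, -4.2, 1.3]
gripper_width: 19.6
gripper_force: 20.0
time_s: 17.07
ee_pos: [669.6, -49.1, 123.7]
ee_rot: [179.9, -0.1, 11.3]
force: [4.3, -4.3, 1.8]
gripper_width: 19.4
gripper_force: 20.0
```

```bash
python3 -m crank '[{"grip":0.012,"x":0,"y":-0.001,"z":0,"yaw":0},{"grip":0.012,"x":0,"y":-0.0015,"z":0,"yaw":0},{"grip":0.012,"x":0,"y":-0.0015,"z":0,"yaw":0},{"grip":0.012,"x":0,"y":-0.0015,"z":0,"yaw":0},{"grip":0.012,"x":0,"y":-0.0015,"z":0,"yaw":0}]'
for i in 1 2; do python3 -m crank '[{"grip":0.06,"x":0,"y":0,"z":0,"yaw":0},{"grip":0.06,"x":0,"y":0,"z":0,"yaw":0},{"grip":0.06,"x":0,"y":0,"z":0,"yaw":0},{"grip":0.06,"x":0,"y":0,"z":0,"yaw":0},{"grip":0.06,"x":0,"y":0,"z":0,"yaw":0}]'; done
for i in 1 2; do python3 -m crank '[{"grip":0.06,"x":0,"y":0,"z":-0.01,"yaw":0},{"grip":0.06,"x":0,"y":0,"z":-0.025,"yaw":0},{"grip":0.06,"x":0,"y":0,"z":-0.045,"yaw":0},{"grip":0.06,"x":0,"y":0,"z":-0.065,"yaw":0},{"grip":0.06,"x":0,"y":0,"z":-0.08,"yaw":0}]' | head -2; done
for i in 1 2; do python3 -m crank '[{"grip":0.06,"x":-0.01,"y":0.036,"z":0,"yaw":0},{"grip":0.06,"x":-0.02,"y":0.072,"z":0,"yaw":0},{"grip":0.06,"x":-0.03,"y":0.108,"z":0,"yaw":0},{"grip":0.06,"x":-0.04,"y":0.144,"z":0,"yaw":0},{"grip":0.06,"x":-0.05,"y":0.178,"z":0,"yaw":0}]' | head -2; done
python3 - <<'E'
from m import *
for n in("side","top"):
    f=grab_frame(n); np.save(f"pics/{n}4.npy",f)
f=np.hstack([np.load("pics/top4.npy")[90:250,150:350],np.load("pics/side4.npy")[100:260,150:350]]);cv2.imwrite("pics/v4.png",cv2.resize(f[:,:,::-1],None,fx=2,fy=2,interpolation=cv2.INTER_CUBIC))
E
```

```text
time_s: 17.48
ee_pos: [669.5, -48.7, 123.7]
ee_rot: [179.8, -0.1, 11.3]
force: [4.6, -8.3, 0.9]
gripper_width: 19.6
gripper_force: 20.0
time_s: 17.9
ee_pos: [668.1, -46.1, 123.0]
ee_rot: [-179.9, 0.1, 11.3]
force: [-0.5, 0.9, 0.5]
gripper_width: 50.1
gripper_force: 0.0
time_s: 18.32
ee_pos: [668.7, -46.8, 123.5]
ee_rot: [180.0, 0.0, 11.3]
force: [0.4, 0.2, -0.2]
gripper_width: 60.4
gripper_force: 0.0
time_s: 18.73
ee_pos: [669.3, -46.9, 206.2]
time_s: 19.15
ee_pos: [668.9, -46.8, 285.5]
time_s: 19.57
ee_pos: [654.0, -232.9, 283.7]
time_s: 19.98
ee_pos: [639.6, -417.5, 283.6]
```

View pics/v4.png

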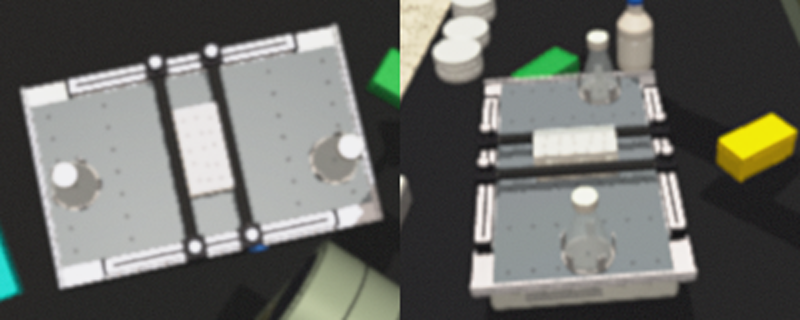

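The box sits between the two bars (knobs at (155,63), (211,50), (195,247) and (251,234)), with the flasks untouched. A final check on the numbers:

Run:
```python
from m import *
T=np.load("pics/top4.npy");S=np.load("pics/side4.npy")
a=np.radians(11)
def sh(p):
    d=p-np.array([574.3,-26.6]);return np.round([d[0]*np.cos(a)+d[1]*np.sin(a),-d[0]*np.sin(a)+d[1]*np.cos(a)],1)
r=box(T,S,(234,136,268,192),(214,160,260,180));print(r[1:],sh(r[0]))
k=[]
for u,v in((155,63),(195,247),(211,50),(251,234)):
    x,y=int(150+u/2),int(90+v/2)
    w=np.clip(T[y-4:y+5,x-4:x+5].sum(2).astype(float)-450,0,None);gy,gx=np.mgrid[y-4:y+5,x-4:x+5]
    k.append(sh(onz("top",((w*gx).sum()/w.sum(),(w*gy).sum()/w.sum()),155)))
print(k,"gap",(k[0]+k[1]-k[2]-k[3])[1]/2)
```

```text
(np.float64(10.602348199960318), [np.float64(59.783613166212334), np.float64(124.82549415771959)], array([575.28557442, -26.39492807, 148.57821001]), np.float64(1.9649420668855255)) [-0.2  0.4]
[array([135.2,  40.9]), array([-135.2,   40.8]), array([134.8, -41.1]), array([-135.2,  -41. ])] gap 81.89999999999999
```

The gap is 82 mm, and the box is centred and parallel.

```bash
python3 -c "
from workcell import *
print(job_done())"
```

```text
the job is handed in; nothing more can be done
None
```

The job is handed in: in the last images the box sits parallel to the bars, centred to within about 1 mm and held between them (bar axes about 82 mm apart), and the flasks look undisturbed; `job_done()` did not return a verdict.

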